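Tuck the flashing under the lapped shingle of a bird-house roof

TASK

Pick up the L-shaped metal flashing strip and slide the long free edge of its flat leaf, upstand up, under the loose lapped shingle on the bird-house roof panel without lifting the shingle, until the whole of that edge is at least 2 cm (better 3 cm) past the shingle's front lip and no end sticks out sideways beyond the shingle. Finish while holding the flashing pressed firmly flat on the roof board: do not let go, the program ends with the gripper still pushing it down. Leave the other things on the table where they are.

Things in the scene. Friction and masses are not known exactly. Their poses are not given: they have to be found in the camera images.
- flashing: Loose rigid grey L-strip, 56-112 g, leaf down on the table. Leaf 4 mm thick, 78 deep (x -4 to +74 mm), 110 long (y -55 to +55). Along its back edge an upright wall (upstand), 8 mm thick (x -4 to +4), 110 long, top 40 mm above the underside: grip it from above across the 8 mm. Origin: on the underside, under the middle of the upstand; z up, x from upstand to the leaf's free edge.
- edge_left (a point): Left end of the free edge of the flashing's leaf, on the underside: at x = 74, y = +55, z = 0 mm in the flashing's frame.
- edge_right (a point): Right end of the same edge: x = 74, y = -55, z = 0 mm in the flashing's frame.
- roof_panel: Fixed wooden roof panel: plywood board 180 (x) by 200 (y) by 12 mm. Origin: centre of its underside, at table height; z up, x up the roof, away from the robot within 0.25 rad. x -90 to 0 mm is bare board; on x 0 to 90 lie the lapped shingle, a nailed course over its back (top z = 30 mm) and side strips 13 mm wide, top z = 34 mm, inner faces at y +-86 mm.
- lip (a point): Point on the board's top face straight under the middle of the shingle's front lip: x = 0, y = 0, z = 12 mm in the panel's frame; same axes as the panel.
- shingle_lip (a point): Middle of the lower front edge of the shingle, 8 mm above the board while the shingle lies down; it moves with the shingle.
- shingle (a joint): Lapped shingle: wooden plate 75 (x) by 150 (y +-75 mm) by 5 mm, 80 g, hinged freely at its back edge (panel x = 75 mm), held down only by its weight. 0 = lying down, 8 mm clear above the board; grows (rad) as the lip is lifted. Free space below it: 40 mm deep from the lip to a batten, 168 mm wide or more.
- pigment_jar: Bystander: loose pigment jar with screw lid, 40 mm across, 36 mm high, origin at the centre of its underside.
- masking_tape: Bystander: loose roll of masking tape lying flat, 84 mm across, 18 mm high, origin at the centre of its underside.
Mind the look-alikes: they are no part of the job. There is more than one size of the flashing; the one meant has the size given above.

How it is judged (in metres and radians):
On the way, in this order (a step that is already met when the one before it is completed fails the run):
1. the flashing is picked up off the table by the gripper (height (world z) of flashing above 0.011 m and contact force between the fingers and flashing above 0.5 N), for 0.1 s.
2. the leaf's free edge is at least 20 mm under the shingle over its whole length, with the shingle down (x of each of edge_left, edge_right in the frame of lip above 0.02 m and y of edge_left in the frame of lip below 0.075 m and y of edge_right in the frame of lip above -0.075 m and z of edge_left in the frame of lip between -0.004 and 0.006 m and z of edge_right in the frame of lip between -0.004 and 0.006 m and value of joint shingle below 0.03 rad), for 0.2 s.
At the end, for the whole second after the job is handed in: Both ends of the free edge at least 20 mm past the lip, under the shingle, not beyond its sides; flashing flat on the board (within 2 mm, 0.035 rad), at rest; shingle down (under 0.03 rad); gripper touching it with over 2 N and pressing it on the panel with over 3 N (all of step 2 and z of each of edge_left, edge_right in the frame of lip below 0.002 m and angle between flashing's own z axis and vertical below 0.035 rad and z of flashing in the frame of lip below 0.0025 m and contact force between the fingers and flashing above 2 N and contact force between flashing and roof_panel above 3 N and linear speed of flashing below 0.01 m/s); the arm keeps its last pose, push and grip.
It fails at once if the shingle is lifted by more than 0.06 rad (4.5 mm at the lip) (value of joint shingle above 0.06 rad).
It fails at once if the pigment jar is moved by more than 30 mm (distance of pigment_jar from where it was at the start of the episode above 0.03 m).
It fails at once if the masking tape is moved by more than 30 mm (distance of masking_tape from where it was at the start of the episode above 0.03 m).
It also fails if it takes over 42 s, if anything falls off the work surface, if the arm or the gripper's body presses on something with over 40 N, if the wrist force passes 120 N, or if a joint passes its speed limit or range.

ROBOT

A 6-joint arm with a two-finger parallel gripper is mounted at the origin on a cart in front of the work surface, level with it; the furniture and walls round the work are solid. World frame = base frame: x ahead of the robot, y to its left, z up, the work surface at z = 0. Lengths are in m, angles in degrees, forces in N, time in s.
With the tool pointing down it reaches from about 0.4 to 0.825 m from the base axis. Payload 7 kg.
Tool frame: the origin (TCP) lies on the centre line of the jaws, within the pads' length; the fingertips stand 14 mm ahead of it and the grasp point (between the pads) lies 5 mm behind it; z points along the fingers, y is the line along which they close (so a half turn about z gives the same grasp; the last joint's range is limited). The gripper opens to 88 mm and grips with 3 to 60 N. Pads are 19 mm wide; open, the fingers measure 130 mm over their backs; the gripper's body (78 mm by 193 mm) begins 47 mm behind the grasp point.
Start: joints at [81.824, 20.546, 0.682, 0, -70.136, -16.507], TCP at [0.282, 0.613, 0.241] pointing down, gripper open.
Joint ranges: [-176.03, 176.03], [-82.01, 121.73], [-58.28, 71.71], [-173.87, 95.51], [-174.79, -0.11], [-173.66, 173.66]. Speed limits (degrees/s): [136.94, 136.94, 172.46, 180, 180, 180].

INTERFACE

Orientations are given as [roll, pitch, yaw] about the fixed x, y, z axes, in that order (R = Rz(yaw) Ry(pitch) Rx(roll)).
In Python, from plant import r gives the robot as it stands.
- The arm moves only by the tool send_rows, never from a script. Its argument "steps" is a list of rows, each an object with "dp": the shift along the tool's x, y, z in mm, a list of three; "roll": the turn about the tool's z in rad; "jaw": the opening in per cent of the stroke, from 0 (shut) to 100 (fully open). In form: [{"dp": [tx, ty, tz], "roll": roll, "jaw": jaw}, ...]. A call has 1 to 5 rows; each row is the pose to reach, as a shift and turn from the pose commanded when the call began, along the tool's axes at that moment; what a row does not reach only later rows make up. A row lasts 1/8 s, in which the tool goes at most 62.5 mm and 10.7 degrees, less where a joint would pass 70% of its speed; a pose out of reach is approached as far as the arm can. A call with a gripper value outside its range is refused whole. The fingers move at their own pace and stop on an object; "newtons" is the grip in N (left out, the last holds). Time passes only in rows, so rows that repeat a pose let the fingers close. It gives the time, the measured TCP pose, the force, the opening and the grip force at its end, in the units of the state.
- r.get_state(): the state, without advancing time (a new reading comes with each control period).
- r.capture(name): name is "scene" or "top"; returns a dict with "image" (400x640x3 uint8, blue, green, red), "K" (3x3 intrinsics, pixels), "dist" ([k1, k2, p1, p2, k3] as OpenCV has them; the pictures are not rectified), "rvec" (rotation vector, rad) and "tvec" (3), from world to camera coordinates, as OpenCV has them. Camera axes: x right, y down, z forward; pixel columns grow to the right and rows downward; lengths in m; the calibration is good to about 2 mm. A picture is of the moment at which its call begins. There is no depth.
- r.close_job(): hands the job in; it is judged then, once.
The state is a dict: "time_s": time; "joints": joint angles; "qd": joint speeds; "joint_torque": joint torques, N m; "tcp_pos": TCP position; "eef_rot": TCP orientation; "contact_force": force on the tool from outside, world axes, zero at the start; "moment": the same for the moment, N m; "gripper_width": finger opening in m; "gripper_force": force on a finger pad.
Only numpy, scipy, OpenCV 4.12 (cv2) and the standard library are available. Lean on these libraries where they do the work, as an engineer would, in place of code of your own. Each camera call takes 0.05 s, during which the arm holds its last target. There are 200 camera calls.

## Working session

There is one attempt and no reset: what is moved stays moved. The work goes in short steps, Python scripts to look and compute and a tool call to move; the robot and the scene stay as the last step left them, time stands still between calls to the robot, and variables do not carry over. Pictures are saved under pics/ and viewed, at most 10 in all, crops included, and the job is handed in when it is done.

Besides the shell and the picture viewer there is one more tool, called after "Request:" by a JSON object that holds its "name" and its "arguments". send_rows: Moves the arm, as the interface text tells. Its arguments: {"type":"object","properties":{"steps":{"type":"array","items":{"type":"object","properties":{"dp":{"type":"array","items":{"type":"number"}},"roll":{"type":"number"},"jaw":{"type":"number"}}}},"newtons":{"type":"number"}},"required":["steps"]}

```bash
mkdir -p pics; ls; cat > h.py <<'E'
import cv2,numpy as np
from plant import r
def cap(n):
    c=r.capture(n); np.savez(f'{n}.npz',**{k:np.array(c[k]) for k in c}); return c
def load(n): return dict(np.load(f'{n}.npz'))
def ray(c,uv,z):
    p=cv2.undistortPoints(np.array(uv,float).reshape(-1,1,2),c['K'],np.array(c['dist'],float)).reshape(-1,2)
    R=cv2.Rodrigues(np.array(c['rvec'],float))[0]; t=np.array(c['tvec'],float).reshape(3)
    o=-R.T@t; d=np.c_[p,np.ones(len(p))]@R
    return o+d*((z-o[2])/d[:,2])[:,None]
def proj(c,P):
    return cv2.projectPoints(np.array(P,float).reshape(-1,1,3),np.array(c['rvec'],float),np.array(c['tvec'],float),c['K'],np.array(c['dist'],float))[0].reshape(-1,2)
E
python3 - <<'E'
from h import *
print(r.get_state())
a=cap('scene');b=cap('top')
for n,c in(('scene',a),('top',b)): cv2.imwrite(f'pics/{n}0.png',c['image']); print(n,-cv2.Rodrigues(np.array(c['rvec'],float))[0].T@np.array(c['tvec']).reshape(3))
E
```

```text
pics
{'time_s': 0.0, 'joints': array([ 8.18230878e+01,  2.05909728e+01,  6.32516019e-01, -2.16572733e-02,
       -7.01351571e+01, -1.65075575e+01]), 'qd': array([ 0.02626636, -0.04233683,  0.05422018,  0.09172355,  0.01497781,
       -0.00555927]), 'joint_torque': array([ 1.28298463e-03, -5.82720029e+01,  2.93057102e+01,  6.99721277e+00,
        6.89860142e-03, -1.52816228e-04]), 'tcp_pos': array([0.28170445, 0.61287995, 0.2396135 ]), 'eef_rot': array([ 1.79904459e+02, -7.08247916e-03, -2.46918397e+01]), 'contact_force': array([-1.12633518,  0.33956778, -0.37130003]), 'moment': array([ 0.0006741 ,  0.00105663, -0.02668309]), 'gripper_force': 0.0, 'gripper_width': 0.08735925903019173}
scene [ 0.03994957 -0.60517813  0.72298916]
top [0.49079988 0.02751969 1.27419076]
```

View pics/scene0.png

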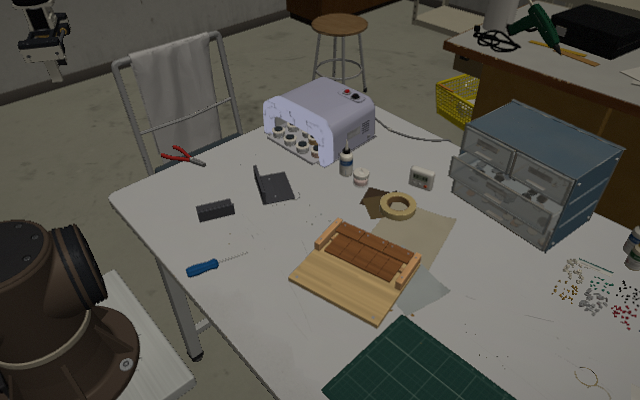

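View pics/top0.png

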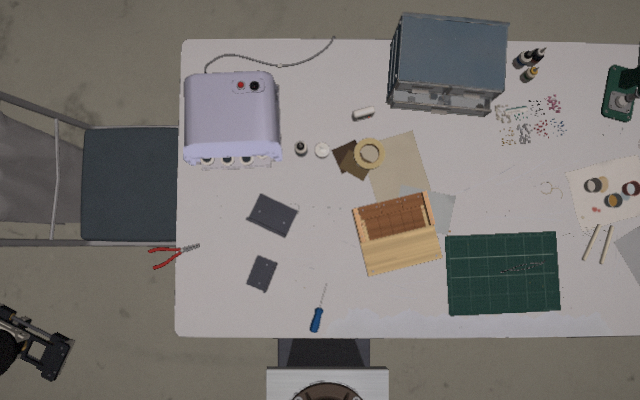

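The scene view shows two dark L-strips, at about (273,185) and (215,210). In the top view they are at (273,215), the larger one, and (262,273), the smaller. The roof panel is at top (397,233), the tape at (369,153) and the jar probably at (322,150).

```bash
python3 - <<'E'
from h import *
c=load('top'); im=c['image']
for (x0,y0,x1,y1) in((235,185,310,245),(235,248,290,300)):
    g=cv2.cvtColor(im[y0:y1,x0:x1],cv2.COLOR_BGR2GRAY)
    m=(g<110).astype(np.uint8)
    k=max(cv2.findContours(m,0,cv2.CHAIN_APPROX_NONE)[0],key=cv2.contourArea)
    q=cv2.boxPoints(cv2.minAreaRect(k))+[x0,y0]
    P=ray(c,q,0.004); print(q.round(1).tolist(),P.round(4).tolist(),np.linalg.norm(P-np.roll(P,1,0),axis=1))
a=load('scene')['image']
A=cv2.resize(im[180:300,230:330],None,fx=4,fy=4,interpolation=2)
B=cv2.resize(a[155:230,185:305],None,fx=3.3,fy=3.3,interpolation=2)
C=np.zeros((480,800,3),np.uint8);C[:,:400]=A;C[:B.shape[0],400:400+B.shape[1]]=B[:,:400]
cv2.imwrite('pics/crop1.png',np.clip(C*1.8,0,255).astype(np.uint8))
D=cv2.resize(im[180:285,340:450],None,fx=5,fy=5,interpolation=2);cv2.imwrite('pics/roof.png',D)
E
```

```text
[[245.6, 218.9], [258.4, 192.0], [297.6, 210.8], [284.7, 237.6]] [[0.5377, 0.2158, 0.004], [0.6085, 0.1828, 0.004], [0.5595, 0.0794, 0.004], [0.4891, 0.1125, 0.004]] [0.11410299 0.07813    0.11448563 0.07786012]
[[245.2, 284.5], [257.2, 254.5], [277.2, 262.5], [265.2, 292.5]] [[0.3668, 0.2147, 0.004], [0.4448, 0.1842, 0.004], [0.4242, 0.1317, 0.004], [0.3464, 0.1624, 0.004]] [0.05615917 0.08377899 0.05631941 0.08366079]
```

View pics/crop1.png

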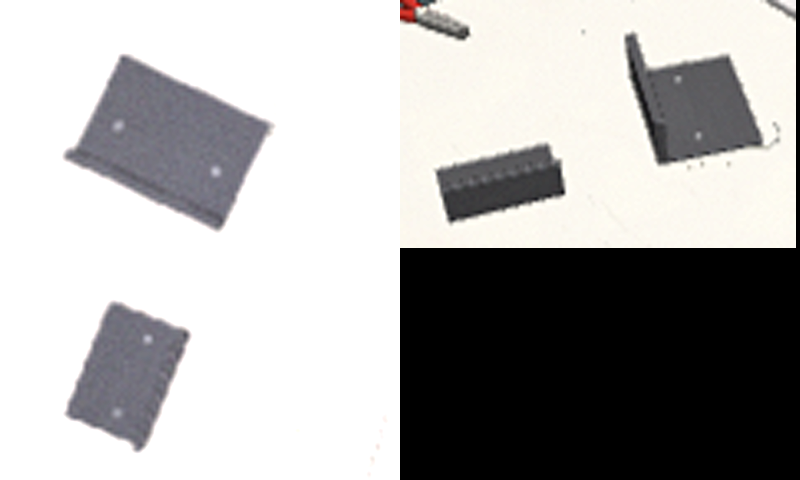

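View pics/roof.png

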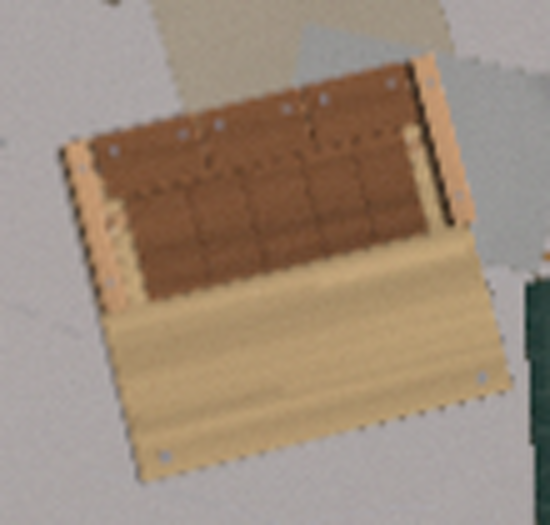

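The top crop shows two candidates: A, the upper one at about (273,215), is 114 x 78 mm; B, at (262,273), is 84 x 56 mm. A fits the 110 x 78 description, with its upstand on the lower-left side facing the robot; B is the look-alike. In the roof crop (5x) the board's front corners are at (140,482) and (512,383), and the shingle lip runs from (150,300) to (425,235). Next I measure both.

```bash
python3 - <<'E'
from h import *
c=load('top'); im=c['image']
y0,y1,x0,x1=180,290,340,455
hsv=cv2.cvtColor(cv2.resize(im[y0:y1,x0:x1],None,fx=4,fy=4,interpolation=2),cv2.COLOR_BGR2HSV)
def pix(p): return (np.array(p,float)+.5)/4-.5+[x0,y0]
H,S,V=cv2.split(hsv)
print([hsv[int((y-y0)*4),int((x-x0)*4)].tolist() for x,y in((400,218),(405,250),(364,222),(430,198),(430,187),(350,200))])
wood=((S>70)).astype(np.uint8); 
red=((H<13)&(S>90)&(V<150)).astype(np.uint8)
for n,m in(('wood',wood),('red',red)):
    m=cv2.morphologyEx(m,cv2.MORPH_OPEN,np.ones((9,9)))
    k=max(cv2.findContours(m,0,1)[0],key=cv2.contourArea)
    q=cv2.boxPoints(cv2.minAreaRect(k)); ap=cv2.approxPolyDP(k,12,True)[:,0]
    print(n,pix(q).round(1).tolist(),'ap',pix(ap).round(1).tolist())
    if n=='red':
        # lip: lowest red pixel by column
        xs=np.array([x for x in range(m.shape[1]) if m[:,x].any()]);ys=np.array([np.nonzero(m[:,x])[0].max() for x in xs])
        s=(xs>35*4)&(xs<82*4); f=np.polyfit(xs[s],ys[s],1)
        P=ray(c,pix([[140,np.polyval(f,140)],[320,np.polyval(f,320)]]),.0225);d=P[0]-P[1];print('lip line',P,np.degrees(np.arctan2(-d[0],d[1])))
    else:
        xs=np.array([x for x in range(m.shape[1]) if m[:,x].any()]);ys=np.array([np.nonzero(m[:,x])[0].max() for x in xs])
        s=(xs>32*4)&(xs<98*4); f=np.polyfit(xs[s],ys[s],1)
        P=ray(c,pix([[140,np.polyval(f,140)],[380,np.polyval(f,380)]]),.012);d=P[0]-P[1];print('front line',P,np.degrees(np.arctan2(-d[0],d[1])))
        # side edges of bare board: rows, left/right
        for rr in (230,250,270,290):pass
        for X in(.47,.49):
            pass
        rows=np.arange(0,m.shape[0],4)
        print([(round(float(pix([0,y])[1]),1),pix([np.nonzero(m[y])[0].min(),y])[0],pix([np.nonzero(m[y])[0].max(),y])[0]) for y in rows if m[y].any()][10::6])
# flashing
x0,y0=235,185
g=cv2.cvtColor(cv2.resize(im[185:245,235:310],None,fx=4,fy=4,interpolation=2),cv2.COLOR_BGR2GRAY)
t,m=cv2.threshold(g,0,255,cv2.THRESH_OTSU+1)
k=max(cv2.findContours(m,0,1)[0],key=cv2.contourArea);q=pix(cv2.boxPoints(cv2.minAreaRect(k)))
ap=pix(cv2.approxPolyDP(k,8,True)[:,0]);print(t,q.round(1).tolist(),ap.round(1).tolist());print(ray(c,ap,.004).round(4).tolist());print(ray(c,ap,.04).round(4).tolist())
E
```

```text
[[11, 140, 124], [17, 95, 183], [16, 105, 162], [0, 0, 148], [12, 26, 166], [4, 11, 169]]
wood [[351.2, 208.4], [426.6, 189.8], [443.3, 257.2], [367.8, 275.8]] ap [[426.1, 190.9], [352.4, 209.1], [367.9, 275.1], [372.6, 274.6], [372.1, 269.4], [376.6, 273.6], [435.6, 258.9], [435.9, 253.4], [441.4, 257.1]]
front line [[ 0.39629585 -0.12129038  0.012     ]
 [ 0.43540978 -0.27772335  0.012     ]] 14.038202912730064
[(201.6, np.float64(380.375), np.float64(429.125)), (207.6, np.float64(355.375), np.float64(430.375)), (213.6, np.float64(352.875), np.float64(432.375)), (219.6, np.float64(354.125), np.float64(433.875)), (225.6, np.float64(355.875), np.float64(433.125)), (231.6, np.float64(357.125), np.float64(435.125)), (237.6, np.float64(358.875), np.float64(454.375)), (243.6, np.float64(359.875), np.float64(454.375)), (249.6, np.float64(361.625), np.float64(454.375)), (255.6, np.float64(363.125), np.float64(454.375)), (261.6, np.float64(364.625), np.float64(454.375)), (267.6, np.float64(366.125), np.float64(454.375)), (273.6, np.float64(367.625), np.float64(454.375)), (279.6, np.float64(
[... 294 characters left out ...]
1.1], [401.4, 222.4], [395.6, 217.9], [403.1, 218.6], [399.4, 208.4], [398.6, 214.9], [394.4, 214.6], [395.4, 209.6], [388.4, 202.6], [392.4, 200.1], [385.9, 201.1], [388.6, 207.9], [383.9, 208.4], [391.6, 209.4], [390.1, 214.9], [379.6, 216.9], [381.6, 210.6]]
lip line [[ 0.49867707 -0.12038083  0.0225    ]
 [ 0.52038923 -0.2370796   0.0225    ]] 10.539547123780647
116.0 [[245.1, 219.2], [258.3, 191.6], [298.1, 210.6], [284.9, 238.2]] [[259.9, 193.4], [245.6, 219.1], [284.4, 237.1], [297.6, 210.9]]
[[0.605, 0.1789, 0.004], [0.537, 0.2156, 0.004], [0.4903, 0.1135, 0.004], [0.5592, 0.0793, 0.004]]
[[0.6017, 0.1747, 0.04], [0.5357, 0.2103, 0.04], [0.4903, 0.1111, 0.04], [0.5573, 0.0778, 0.04]]
```

Request:
{"name": "send_rows", "arguments": {"steps": [{"dp":[0,0,-20],"roll":0.18,"jaw":60},{"dp":[0,0,-20],"roll":0.36,"jaw":60},{"dp":[0,0,-20],"roll":0.54,"jaw":60},{"dp":[0,0,-20],"roll":0.72,"jaw":60},{"dp":[0,0,-20],"roll":0.9,"jaw":60}]}}

```text
time_s: 0.72
tcp_pos: [0.2818, 0.6131, 0.26]
eef_rot: [180.0, -0.0, -76.6]
contact_force: [-0.4, 0.5, -0.2]
gripper_width: 0.053
gripper_force: 0.0
```

Request:
{"name": "send_rows", "arguments": {"steps": [{"dp":[55,-14,0],"roll":0.13,"jaw":60},{"dp":[110,-27,0],"roll":0.26,"jaw":60},{"dp":[165,-41,0],"roll":0.4,"jaw":60},{"dp":[220,-54,0],"roll":0.54,"jaw":60},{"dp":[275,-68,0],"roll":0.67,"jaw":60}]}}

```text
time_s: 1.35
tcp_pos: [0.4137, 0.3605, 0.2604]
eef_rot: [180.0, -0.0, -114.9]
contact_force: [0.7, -0.0, 0.8]
gripper_width: 0.0526
gripper_force: 0.0
```

```bash
cat >> h.py <<'E'
def delta(x,y,z,yaw):
    s=r.get_state(); p=s['tcp_pos']; w=np.radians(s['eef_rot'][2])
    d=np.array([x,y,z])-p; c,q=np.cos(w),np.sin(w)
    print('t',round(s['time_s'],2),'tcp',p.round(4),'rot',s['eef_rot'].round(2),'F',s['contact_force'].round(1),'j6',s['joints'][5].round(1))
    print('dp',(1000*np.array([c*d[0]+q*d[1],q*d[0]-c*d[1],-d[2]])).round(1),'roll',round(float(-np.radians(yaw-s['eef_rot'][2])),3))
E
python3 - <<'E'
from h import *
c=load('top')
P=ray(c,[[367.9,275.7],[442.6,256.8]],.012); print(P, np.linalg.norm(P[0]-P[1]))
y=np.radians(14.0);X=np.array([np.cos(y),np.sin(y),0]);print('lip from board',P.mean(0)+.09*X)
L=ray(c,[[370,240],[425,227]],.025);print('lip shingle',L,L.mean(0),np.linalg.norm(L[0]-L[1]))
P2=ray(c,[[351.7,208.6],[427,190]],.034);print('back',P2,P2.mean(0)-.09*X)
delta(.516,.1595,.12,-115)
E
```

```text
[[ 0.39139479 -0.10385119  0.012     ]
 [ 0.44037467 -0.29865678  0.012     ]] 0.20086872589678764
lip from board [ 0.50321135 -0.17948101  0.012     ]
lip shingle [[ 0.48369451 -0.10811961  0.025     ]
 [ 0.51747118 -0.25046653  0.025     ]] [ 0.50058284 -0.17929307  0.025     ] 0.14629938505239418
back [[ 0.5638916  -0.06047624  0.034     ]
 [ 0.61252113 -0.25473894  0.034     ]] [ 0.50087975 -0.17938056  0.034     ]
t 1.35 tcp [0.4137 0.3605 0.2604] rot [ 1.7999e+02 -1.0000e-02 -1.1487e+02] F [ 0.7 -0.   0.8] j6 -86.4
dp [ 139.3 -177.4  140.4] roll 0.002
```

Request:
{"name": "send_rows", "arguments": {"steps": [{"dp":[35,-44,20],"roll":0,"jaw":60},{"dp":[70,-88,50],"roll":0,"jaw":60},{"dp":[105,-133,90],"roll":0,"jaw":60},{"dp":[139,-177,140],"roll":0,"jaw":60},{"dp":[139,-177,185],"roll":0,"jaw":60}]}}

```text
time_s: 1.98
tcp_pos: [0.5178, 0.1605, 0.0753]
eef_rot: [-179.9, 0.1, -114.8]
contact_force: [0.2, 1.1, -0.2]
gripper_width: 0.0529
gripper_force: 0.0
```

```bash
python3 - <<'E'
from h import *
a=cap('scene');b=cap('top')
A=cv2.resize(a['image'][120:220,215:315],None,fx=4,fy=4,interpolation=2);B=cv2.resize(b['image'][170:270,225:325],None,fx=4,fy=4,interpolation=2)
cv2.imwrite('pics/pre.png',np.clip(np.hstack([A,B])*1.5,0,255).astype(np.uint8))
delta(.516,.1595,.024,-115)
E
```

```text
t 2.08 tcp [0.5129 0.1581 0.0697] rot [ 179.64   -0.53 -114.86] F [ 0.   0.6 -0.8] j6 -62.8
dp [-2.6 -2.3 45.7] roll 0.002
```

View pics/pre.png

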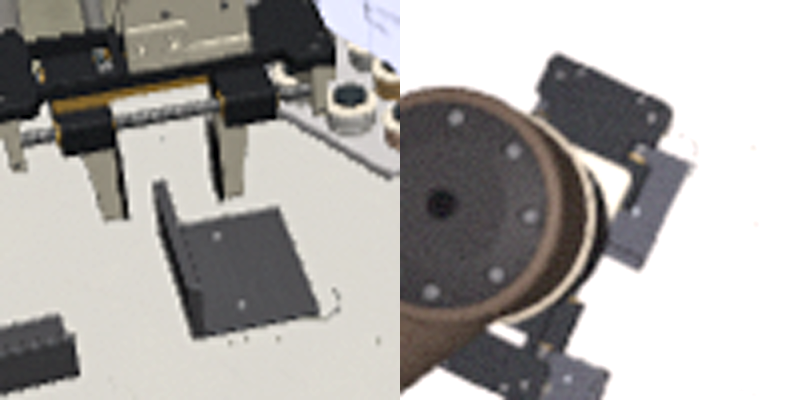

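The left half (scene) shows the open fingers at (115,215) and (230,195) straddling the upstand of the larger strip at (165,185). Nothing is in the way of the descent.

Request:
{"name": "send_rows", "arguments": {"steps": [{"dp":[0,0,14],"roll":0,"jaw":50},{"dp":[0,0,28],"roll":0,"jaw":50},{"dp":[0,0,42],"roll":0,"jaw":50},{"dp":[0,0,53],"roll":0,"jaw":50},{"dp":[0,0,53],"roll":0,"jaw":50}]}}

```text
time_s: 2.7
tcp_pos: [0.5157, 0.1621, 0.0218]
eef_rot: [180.0, -0.1, -114.6]
contact_force: [-0.3, 0.6, 0.2]
gripper_width: 0.044
gripper_force: 0.0
```

Request:
{"name": "send_rows", "arguments": {"steps": [{"dp":[0,0,0],"roll":0,"jaw":25},{"dp":[0,0,0],"roll":0,"jaw":20},{"dp":[0,0,0],"roll":0,"jaw":15},{"dp":[0,0,0],"roll":0,"jaw":10},{"dp":[0,0,0],"roll":0,"jaw":5}], "newtons": 15}}

```text
time_s: 3.32
tcp_pos: [0.5164, 0.1623, 0.0228]
eef_rot: [-180.0, 0.0, -114.6]
contact_force: [0.2, -1.3, 1.9]
gripper_width: 0.0079
gripper_force: 15.0
```

Request:
{"name": "send_rows", "arguments": {"steps": [{"dp":[0,0,0],"roll":0,"jaw":0},{"dp":[0,0,0],"roll":0,"jaw":0},{"dp":[0,0,0],"roll":0,"jaw":0},{"dp":[0,0,0],"roll":0,"jaw":0}], "newtons": 40}}

```text
time_s: 3.82
tcp_pos: [0.5164, 0.1623, 0.0228]
eef_rot: [-180.0, 0.0, -114.6]
contact_force: [-0.3, -0.3, 4.7]
gripper_width: 0.0079
gripper_force: 40.0
```

```bash
python3 - <<'E'
from h import *
delta(.516,.1595,.022,-115);s=r.get_state();print(s['gripper_width'],s['gripper_force'],s['moment'])
E
```

```text
t 3.83 tcp [0.5164 0.1623 0.0228] rot [-1.7999e+02  2.0000e-02 -1.1463e+02] F [-0.3 -0.3  4.7] j6 -62.8
dp [ 2.7 -0.8  0.8] roll 0.006
0.007927837418875821 40.00105440616608 [-0.07860089  0.02744736 -0.01036968]
```

Request:
{"name": "send_rows", "arguments": {"steps": [{"dp":[0,0,-10],"roll":0,"jaw":0},{"dp":[0,0,-25],"roll":0,"jaw":0},{"dp":[0,0,-45],"roll":0,"jaw":0},{"dp":[0,0,-65],"roll":0,"jaw":0},{"dp":[0,0,-80],"roll":0,"jaw":0}]}}

```text
time_s: 4.45
tcp_pos: [0.5165, 0.1624, 0.1043]
eef_rot: [-180.0, 0.1, -114.6]
contact_force: [-0.3, -0.2, -1.2]
gripper_width: 0.0076
gripper_force: 40.0
```

Request:
{"name": "send_rows", "arguments": {"steps": [{"dp":[25,-5,0],"roll":-0.05,"jaw":0},{"dp":[65,-12,0],"roll":-0.15,"jaw":0},{"dp":[110,-19,0],"roll":-0.25,"jaw":0},{"dp":[155,-27,0],"roll":-0.35,"jaw":0},{"dp":[200,-34,0],"roll":-0.45,"jaw":0}]}}

```text
time_s: 5.08
tcp_pos: [0.4633, -0.035, 0.1032]
eef_rot: [-180.0, 0.0, -88.6]
contact_force: [1.4, -0.1, -0.6]
gripper_width: 0.0079
gripper_force: 40.0
```

```bash
python3 - <<'E'
from h import *
delta(.4214,-.1969,.095,-76);s=r.get_state();print(s['gripper_width'],s['gripper_force'])
E
```

```text
t 5.08 tcp [ 0.4633 -0.035   0.1032] rot [-1.7997e+02  1.0000e-02 -8.8640e+01] F [ 1.4 -0.1 -0.6] j6 -18.7
dp [160.9  45.7   8.2] roll -0.221
0.007934998320962948 40.001437067985535
```

Request:
{"name": "send_rows", "arguments": {"steps": [{"dp":[45,13,0],"roll":-0.06,"jaw":0},{"dp":[90,26,0],"roll":-0.12,"jaw":0},{"dp":[130,37,0],"roll":-0.18,"jaw":0},{"dp":[162,46,5],"roll":-0.221,"jaw":0},{"dp":[162,46,8],"roll":-0.221,"jaw":0}]}}

```text
time_s: 5.7
tcp_pos: [0.4202, -0.1982, 0.0948]
eef_rot: [180.0, 0.0, -76.3]
contact_force: [-0.2, 0.4, -0.3]
gripper_width: 0.0079
gripper_force: 40.0
```

Request:
{"name": "send_rows", "arguments": {"steps": [{"dp":[0,0,0],"roll":0,"jaw":0},{"dp":[0,0,0],"roll":0,"jaw":0}]}}

```text
time_s: 5.95
tcp_pos: [0.4214, -0.1961, 0.0949]
eef_rot: [-180.0, -0.0, -76.1]
contact_force: [0.3, -0.5, 0.1]
gripper_width: 0.0074
gripper_force: 40.0
```

```bash
python3 - <<'E'
from h import *
delta(.4214,-.1969,.095,-76)
a=cap('scene');b=cap('top')
A=cv2.resize(a['image'][190:340,270:440],None,fx=2.35,fy=2.35,interpolation=2)[:352,:400];B=cv2.resize(b['image'][175:287,340:467],None,fx=3.15,fy=3.15,interpolation=2)[:352,:400]
cv2.imwrite('pics/pre2.png',np.clip(np.hstack([A,B])*1.3,0,255).astype(np.uint8))
E
```

```text
t 5.95 tcp [ 0.4214 -0.1961  0.0949] rot [-1.7998e+02 -1.0000e-02 -7.6150e+01] F [ 0.3 -0.5  0.1] j6 14.4
dp [ 0.8  0.2 -0.1] roll -0.003
```

View pics/pre2.png

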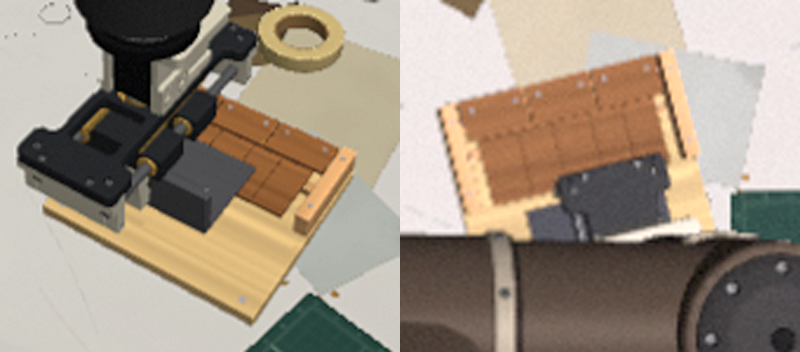

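The scene half shows the flashing held level over the bare board, its free edge at (235,205) just short of the lip. The fingers do not touch the shingle, and the tape is well clear. Lowering.

Request:
{"name": "send_rows", "arguments": {"steps": [{"dp":[0,0,15],"roll":0,"jaw":0},{"dp":[0,0,30],"roll":0,"jaw":0},{"dp":[0,0,42],"roll":0,"jaw":0},{"dp":[0,0,50],"roll":0,"jaw":0},{"dp":[0,0,55],"roll":0,"jaw":0}]}}

```text
time_s: 6.68
tcp_pos: [0.4211, -0.1965, 0.0392]
eef_rot: [180.0, 0.0, -76.2]
contact_force: [-0.9, -0.6, -0.4]
gripper_width: 0.0075
gripper_force: 40.0
```

Request:
{"name": "send_rows", "arguments": {"steps": [{"dp":[0,0,2],"roll":0,"jaw":0},{"dp":[0,0,4],"roll":0,"jaw":0},{"dp":[0,0,6],"roll":0,"jaw":0},{"dp":[0,0,6],"roll":0,"jaw":0}]}}

```text
time_s: 7.18
tcp_pos: [0.4213, -0.1967, 0.0347]
eef_rot: [-180.0, -0.0, -76.2]
contact_force: [-3.4, 3.7, 14.8]
gripper_width: 0.0077
gripper_force: 40.0
```

```bash
python3 - <<'E'
from h import *
delta(.4214,-.1969,.0348,-76)
a=cap('scene')
A=cv2.resize(a['image'][210:310,290:420],None,fx=5,fy=5,interpolation=2)
cv2.imwrite('pics/pre3.png',np.clip(A*1.3,0,255).astype(np.uint8))
E
```

```text
t 7.17 tcp [ 0.4213 -0.1967  0.0347] rot [-1.7996e+02 -2.0000e-02 -7.6170e+01] F [-3.4  3.7 14.8] j6 14.5
dp [ 0.2 -0.1 -0.1] roll -0.003
```

View pics/pre3.png

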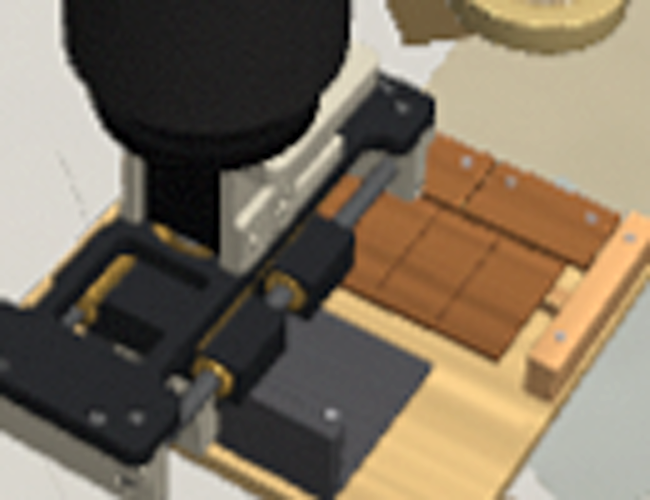

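The flashing lies flat on the board. Its right free corner is at crop (430,367) and the shingle's right lower front corner at (497,358), so the edge is clear in front of the lip. I check the gap and the yaw from these pixels.

```bash
python3 - <<'E'
from h import *
c=load('scene')
y=np.radians(14.0);R=np.array([[np.cos(y),np.sin(y)],[-np.sin(y),np.cos(y)]])
f=lambda u,v,z:ray(c,[[290+u/5,210+v/5]],z)[0,:2]
for n,u,v,z in(('edgeR top',430,367,.016),('shR low',497,358,.020),('leaf edge pt',330,315,.016),('shingle lip pt',345,284,.020)):
    p=f(u,v,z);print(n,p.round(4),'panel',(R@(p-[.5015,-.1794])*1000).round(1))
E
```

```text
edgeR top [ 0.504  -0.2355] panel [-11.1 -55. ]
shR low [ 0.5235 -0.2517] panel [  3.9 -75.4]
leaf edge pt [ 0.4942 -0.1915] panel [-10. -10.]
shingle lip pt [ 0.5073 -0.1865] panel [ 3.9 -8.3]
```

Request:
{"name": "send_rows", "arguments": {"steps": [{"dp":[0,0,-0.6],"roll":0,"jaw":0},{"dp":[0,-4,-0.6],"roll":0,"jaw":0},{"dp":[0,-8,-0.6],"roll":0,"jaw":0},{"dp":[0,-12,-0.6],"roll":0,"jaw":0},{"dp":[0,-16,-0.6],"roll":0,"jaw":0}]}}

```text
time_s: 7.85
tcp_pos: [0.4355, -0.1932, 0.0347]
eef_rot: [179.9, 0.0, -76.2]
contact_force: [-6.4, -1.4, 12.6]
gripper_width: 0.0078
gripper_force: 40.0
```

```bash
python3 - <<'E'
from h import *
delta(.4611,-.187,.0348,-76)
E
```

```text
t 7.85 tcp [ 0.4355 -0.1932  0.0347] rot [179.89   0.   -76.2 ] F [-6.4 -1.4 12.6] j6 13.9
dp [  0.1 -26.4  -0.1] roll -0.003
```

Friction is smooth and there is no tilt, so I keep sliding.

Request:
{"name": "send_rows", "arguments": {"steps": [{"dp":[0,-4,0],"roll":0,"jaw":0},{"dp":[0,-8,0],"roll":0,"jaw":0},{"dp":[0,-12,0],"roll":0,"jaw":0},{"dp":[0,-15,0],"roll":0,"jaw":0},{"dp":[0,-18,0],"roll":0,"jaw":0}]}}

```text
time_s: 8.48
tcp_pos: [0.453, -0.189, 0.0347]
eef_rot: [179.9, -0.0, -76.2]
contact_force: [-6.3, -1.5, 12.2]
gripper_width: 0.0081
gripper_force: 40.0
```

Request:
{"name": "send_rows", "arguments": {"steps": [{"dp":[0,-3,0],"roll":0,"jaw":0},{"dp":[0,-6,0],"roll":0,"jaw":0},{"dp":[0,-7,0],"roll":0,"jaw":0},{"dp":[0,-7,0],"roll":0,"jaw":0}]}}

```text
time_s: 8.98
tcp_pos: [0.4601, -0.1873, 0.0347]
eef_rot: [179.9, -0.0, -76.2]
contact_force: [-5.8, -1.6, 9.8]
gripper_width: 0.008
gripper_force: 40.0
```

```bash
python3 - <<'E'
from h import *
delta(.4611,-.187,.0348,-76)
a=cap('scene')
A=cv2.resize(a['image'][210:310,290:420],None,fx=5,fy=5,interpolation=2)
cv2.imwrite('pics/fin.png',np.clip(A*1.3,0,255).astype(np.uint8))
E
```

```text
t 8.97 tcp [ 0.4601 -0.1873  0.0347] rot [ 1.7992e+02 -1.0000e-02 -7.6200e+01] F [-5.8 -1.6  9.8] j6 13.2
dp [-0.  -1.1 -0.1] roll -0.003
```

View pics/fin.png

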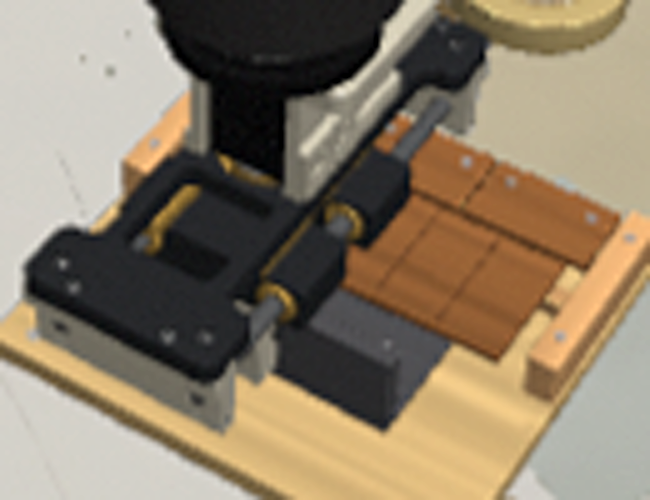

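The leaf has gone under the shingle, whose corner is still at (497,358), so it has not lifted. The upstand's rear bottom corner is at (385,430) and the strip stays within the shingle's sides. A depth check:

```bash
python3 - <<'E'
from h import *
c=load('scene')
y=np.radians(14.0);R=np.array([[np.cos(y),np.sin(y)],[-np.sin(y),np.cos(y)]])
q=lambda u,v,z:(R@(ray(c,[[290+u/5,210+v/5]],z)[0,:2]-[.5015,-.1794])*1000)
b=q(385,430,.012);s=q(497,358,.020);f=q(0,350,.012);g=q(265,498,.012)
print('back corner',b,'edge',b+[78,0],'lip',s,'front edge pts',f,g)
E
```

```text
back corner [-43.94001552 -54.33426626] edge [ 34.05998448 -54.33426626] lip [  3.87736792 -75.44083688] front edge pts [-93.51065341  89.11829122] [-95.23603804 -33.42511987]
```

Request:
{"name": "send_rows", "arguments": {"steps": [{"dp":[0,0,0.5],"roll":0,"jaw":0},{"dp":[0,0,0.5],"roll":0,"jaw":0},{"dp":[0,0,0.5],"roll":0,"jaw":0},{"dp":[0,0,0.5],"roll":0,"jaw":0}]}}

```text
time_s: 9.52
tcp_pos: [0.46, -0.1873, 0.0347]
eef_rot: [179.9, -0.0, -76.2]
contact_force: [-8.2, 0.1, 17.0]
gripper_width: 0.0079
gripper_force: 40.0
```

```bash
python3 - <<'E'
from h import *
delta(.4611,-.187,.0348,-76); print(r.get_state()['gripper_force']); print(r.close_job())
E
```

```text
t 9.53 tcp [ 0.46   -0.1873  0.0347] rot [ 1.7993e+02 -1.0000e-02 -7.6190e+01] F [-8.2  0.1 17. ] j6 13.2
dp [-0.  -1.1 -0.1] roll -0.003
40.008602142333984
the job is handed in; nothing more can be done
None
```

I handed the job in at about 9.5 s with the flashing's free edge an estimated 28–32 mm under the shingle (from camera and arm readings); the shingle looked down in the last picture, and the gripper was still pressing the flashing on the board with about 17 N. The hand-in call returned no verdict.

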